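Hang the pipetting guide on the loading station's twin pins

ROBOT

A 6-joint arm with a two-finger parallel gripper is mounted at the origin on the work surface. World frame = base frame: x ahead of the robot, y to its left, z up, the work surface at z = 0. Lengths are in m, angles in rad, forces in N, time in s.
With the tool pointing down it reaches from about 0.35 to 0.975 m from the base axis. Payload 4.9 kg.
Tool frame: the origin (TCP) lies at the very end of the fingers, on their centre line; the grasp point (between the pads) lies 19 mm behind it; x points along the fingers, z is the direction in which the jaws open and shut, and the axes are right-handed (so a half turn about x gives the same grasp; the last joint's range is limited). The gripper opens to 85 mm and grips with 20 to 120 N. Pads are 22 mm wide; open, the fingers measure 114 mm over their backs; the gripper's body (76 mm by 85 mm) begins 54 mm behind the grasp point. The pads swing forward as they close: fully open they stand 13 mm farther back than shut.
Start: joints at [0.985, 0.053, 1.613, -0, 1.476, -0.119], TCP at [0.281, 0.558, 0.231] pointing down, gripper open.
Joint ranges: [-3.01, 3.01], [-1.01, 2.22], [0.06, 2.58], [-1.02, 4.17], [0.09, 2.62], [-3.14, 3.14]. Speed limits (rad/s): [2.57, 2.57, 3.14, 3.14, 3.14, 3.14].

INTERFACE

Orientations are given as a rotation vector (axis times angle).
In Python, from station import ctrl, imaging gives the robot as it stands. The module is installed in compiled form; this text tells all that it offers.
- The arm moves only by the shell command python3 -m jog 'ROWS' [FORCE]. ROWS is JSON, a list that holds one entry, the list of rows, each a list of 5 numbers: the shift along the tool's x, y, z in m, then the turn about the tool's x in rad, then the closure, from -1 (fully open) to 1 (shut). A call has 1 to 12 rows; each row is the pose to reach, as a shift and turn from the pose measured when the call began, along the tool's axes at that moment; what a row does not reach only later rows make up. A row lasts 1/10 s, in which the tool goes at most 50 mm and 8.59 degrees, less where a joint would pass 70% of its speed; a pose out of reach is approached as far as the arm can. A call with a gripper value outside its range is refused whole. The fingers move at their own pace and stop on an object; FORCE is the grip in N (left out, the last holds). Time passes only in rows, so rows that repeat a pose let the fingers close. It gives the time, the measured TCP pose, the force and the opening at its end, in the units of the state.
- ctrl.get_obs(): the state, without advancing time (a new reading comes with each control period).
- imaging.get_image(name): name is "scene" or "top" or "wrist"; returns a dict with "color" (480x640x3 uint8, red, green, blue), "intrinsics" (3x3 intrinsics, pixels), "R" (3x3) and "t" (3): a world point X has camera coordinates R X + t. Camera axes: x right, y down, z forward; pixel columns grow to the right and rows downward; lengths in m; the calibration is good to about 2 mm. A picture is of the moment at which its call begins. There is no depth.
- ctrl.finish_job(): hands the job in, once; it reports no verdict.
The state is a dict: "t": time; "q": joint angles; "dq": joint speeds; "effort": joint torques, N m; "tool_pos": TCP position; "tool_rot": TCP orientation; "contact_force": force on the tool from outside, world axes, zero at the start; "wrist_torque": the same for the moment, N m; "opening": finger opening in m.
Only numpy, scipy, OpenCV 4.12 (cv2) and the standard library are available. Lean on these libraries where they do the work, as an engineer would, in place of code of your own. Each camera call takes 0.05 s, during which the arm holds its last target.

TASK

Draw the metal pipetting guide out from under the white bench riser by its tail, set it down flat on the open bench clear of the riser, and let go. Then take it by the bridge handle across its middle, lift it, line up both holes with the two pins of the black loading station (tail between the cheeks of the hinge fork) and lower it gently until it lies flush on the deck, and let go. Leave everything else where it stands.

Things in the scene. Friction and masses are not known exactly. Their poses are not given: they have to be found in the camera images.
- guide: Loose grey-coated aluminium frame, 0.24 kg. Origin: centre of its plate's underside; z up, y along its length. Plate 110 (x) x 140 (y) x 6 mm with a 75 x 77 mm window in the middle and a hole near each y end; an upright tail sticks out at the -y end, a bridge handle spans the window along x. Starts flat on the bench (z = 0), bridge hidden under the riser, tail outside; it slides on the bench.
- tail (a point): Where to pinch the tail, at guide (0, -102, 26) mm, across its width (guide x). The tail is an upright bar 12 mm wide (x), y = -70 to -126 mm, from the underside up to z = 34 mm. Axes: the guide's.
- bridge (a point): Middle of the bridge handle, at guide (0, 0, 43) mm; pinch it across its 12 mm thickness (guide y). The bar is 103 mm long (x), z = 36 to 50 mm, on legs at x = +-46 mm, open beneath. Axes: the guide's.
- hole_tail (a point): Centre of the round hole, 15 mm diameter, at the tail end, at guide (0, -57, 0) mm, on the underside.
- hole_slot (a point): Centre of the slotted hole, 15 mm across (x) by 21 mm along (y), at guide (0, 57, 0) mm, on the underside.
- riser: Fixed white low shelf on the robot's left; origin under its centre, at bench height. 200 (x) x 180 (y) mm, underside 64, top 76 mm up; walls at x = +-100 and y = +90 mm, open only at its edge y = -90 mm, from where the guide is drawn out along -y. Guide's origin starts about 45 mm inside that edge, axes within 0.12 rad. A tip box and tubes on its rear half reach 145 mm up.
- station: Fixed black loading station on the robot's right. Origin at bench height under the centre of its 170 x 170 mm deck, whose flat top is 30 mm up. Pins at y = -57 and +57 mm; between them a well plate, 62 x 66 mm, 3 mm proud, fits in the guide's window. Guide hung: its origin on the station's z axis, 30 mm up, axes parallel to the station's, tail between the fork's cheeks at -y.
- pin_fork (a point): Tip of the steel pin next to the fork, at station (0, -57, 50) mm; takes the guide's round hole. Both pins are 12 mm in diameter, 20 mm tall above the deck, the top 8 mm tapering to 4 mm.
- pin_free (a point): Tip of the other pin, at station (0, 57, 50) mm; takes the guide's slot.
- fork (a point): Middle of the hinge fork's top, at station (0, -112, 95) mm: two fixed black cheeks, 95 mm tall above the bench, y = -90 to -135 mm, x = +-18 to +-38 mm (36 mm gap), too narrow for fingers beside the tail.
- tip_box: Bystander: blue box of pipette tips, 85 x 120 x 74 mm, origin under its centre.
- bottle: Bystander: amber bottle, 60 mm diameter, 130 mm tall, origin under its centre.
- dishes: Bystander: stack of three round flat dishes, 94 mm diameter, 45 mm tall, origin under its centre, near the robot.
- marker: Bystander: black marker pen lying along its x, 140 mm long, 15 mm thick, origin under its middle, at the back.
- beaker: Bystander: white open beaker, 70 mm diameter, 80 mm tall, origin under its centre.
Things that resemble listed ones, but are neither listed nor needed, are in the scene too. Leave any red look-alike of the guide alone.

How it is judged:
On the way, in this order (a step that is already met when the one before it is completed fails the run):
1. the guide lies flat on the bench, clear of the riser (origins at least 150 mm apart), let go (horizontal distance between guide and riser above 0.15 m and height (world z) of guide below 0.006 m and angle between guide's own z axis and vertical below 0.06 rad and contact force between the fingers and guide below 0.3 N and linear speed of guide below 0.02 m/s), for 0.2 s.
2. the guide is lifted off the bench by its bridge handle (underside above 40 mm, grasp point within 40 mm of the middle of the bridge) (height (world z) of guide above 0.04 m and distance between the grasp point and bridge below 0.04 m and contact force between the fingers and guide above 1 N), for 0.1 s.
At the end, for the whole second after the job is handed in: The guide hangs on both pins, round hole on the pin by the fork (within 4 mm) and slot on the other (within 7 mm), flush on the deck (within 3 mm, tilt under 0.03 rad), at rest and let go (horizontal distance between hole_tail and pin_fork below 0.004 m and horizontal distance between hole_slot and pin_free below 0.007 m and z of guide in the frame of station between 0.027 and 0.033 m and angle between guide's own z axis and vertical below 0.03 rad and linear speed of guide below 0.01 m/s and contact force between the fingers and guide below 0.1 N); the robot touches nothing.
It fails at once if the guide is dropped or banged down on the station (faster than 0.3 m/s within 60 mm of the deck) (horizontal distance between guide and station below 0.1 m and z of guide in the frame of station below 0.09 m and linear speed of guide above 0.3 m/s).
It fails at once if a bystander is moved by more than 30 mm (distance of any of tip_box, bottle, dishes, marker, beaker from where it was at the start of the episode above 0.03 m).
It also fails if it takes over 56 s, if anything falls off the work surface, if the arm or the gripper's body presses on something with over 40 N, if the wrist force passes 120 N, or if a joint passes its speed limit or range.

## Working session

There is one attempt and no reset: what is moved stays moved. The work goes in short steps, Python scripts to look and compute and a shell command to move; the robot and the scene stay as the last step left them, time stands still between calls to the robot, and variables do not carry over. Pictures are saved under pics/ and viewed, and the job is handed in when it is done.

```bash
mkdir -p pics; cat > h.py <<'E'
import numpy as np, cv2
from station import ctrl, imaging
def grab(n,f=None):
    d=imaging.get_image(n)
    if f: cv2.imwrite(f,cv2.cvtColor(d["color"],cv2.COLOR_RGB2BGR))
    np.savez(f'last_{n}.npz',**d)
    return d
def ray(d,u,v,z):
    K,R,t=[np.array(d[k]) for k in("intrinsics","R","t")]
    c=-R.T@t; r=R.T@np.linalg.inv(K)@np.array([u,v,1.]); return c+r*(z-c[2])/r[2]
def proj(d,X):
    K,R,t=[np.array(d[k]) for k in("intrinsics","R","t")]
    p=K@(R@np.array(X)+t); return p[:2]/p[2]
E
python3 - <<'E'
from h import *
np.set_printoptions(precision=4,suppress=True)
print(ctrl.get_obs())
for n in("scene","top","wrist"):
    d=grab(n,f"pics/{n}0.png"); print(n,-d["R"].T@d["t"],d["R"][2])
E
```

```text
{'t': 0.0, 'q': array([ 0.985 ,  0.0533,  1.6143, -0.    ,  1.476 , -0.119 ]), 'dq': array([-0.0005,  0.0014, -0.0002, -0.0014,  0.0016, -0.0002]), 'effort': array([ -0.0005, -39.369 , -37.0175,  -0.0003,   0.0071,  -0.    ]), 'tool_pos': array([0.2809, 0.5576, 0.2301]), 'tool_rot': array([-0.8598,  1.3965,  0.8584]), 'contact_force': array([ 0.9786,  0.0265, -0.5515]), 'wrist_torque': array([ 0.029 , -0.0834, -0.0625]), 'opening': 0.08542027884077619}
scene [ 1.4149 -0.1054  0.9991] [-0.6935  0.0786 -0.7162]
top [0.3704 0.0009 0.938 ] [ 0.1659 -0.0143 -0.986 ]
wrist [0.2189 0.5894 0.3728] [ 0.2424 -0.1241 -0.9622]
```

View pics/top0.png

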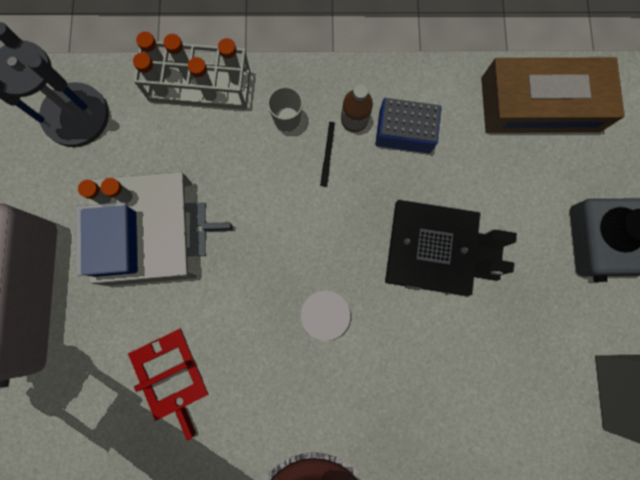

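View pics/scene0.png

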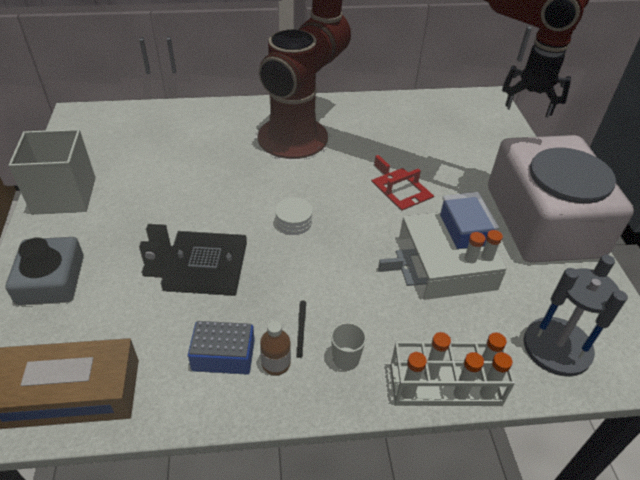

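View pics/wrist0.png

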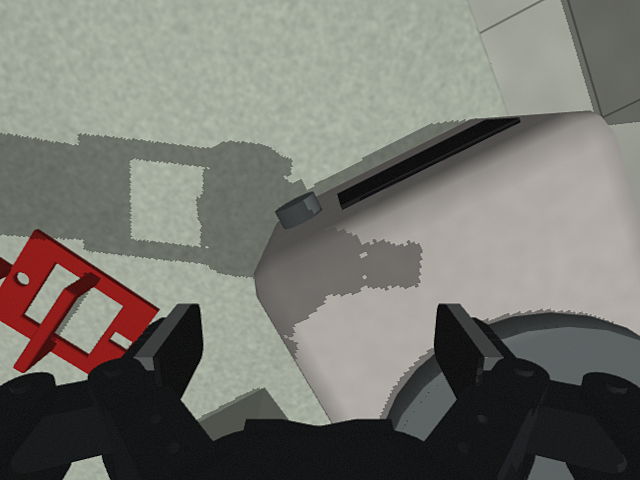

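Top view: the grey guide's plate shows at (187-206, 203-255), with its tail at (203-232, 227). It comes out of the white riser at (80-190, 175-282). The candidates for the guide are this grey frame and the red frame at (168, 375). The grey one is meant: it is grey-coated and has its bridge under the riser. The black station is at (435, 247) with its fork at (495, 250). I'll enlarge both.

```bash
python3 - <<'E'
import cv2
a=cv2.imread('pics/top0.png')
c=cv2.resize(a[165:295,70:250],None,fx=4.4,fy=4.4,interpolation=cv2.INTER_CUBIC);cv2.imwrite('pics/crop_g.png',c)
c=cv2.resize(a[190:305,375:525],None,fx=5,fy=5,interpolation=cv2.INTER_CUBIC);cv2.imwrite('pics/crop_s.png',cv2.convertScaleAbs(c,alpha=2,beta=20))
E
```

```text
(no output)
```

View pics/crop_g.png

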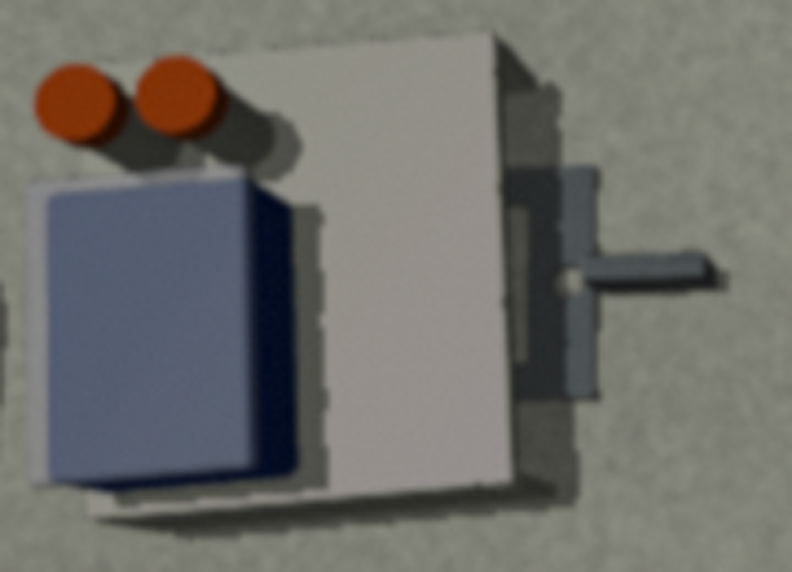

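View pics/crop_s.png

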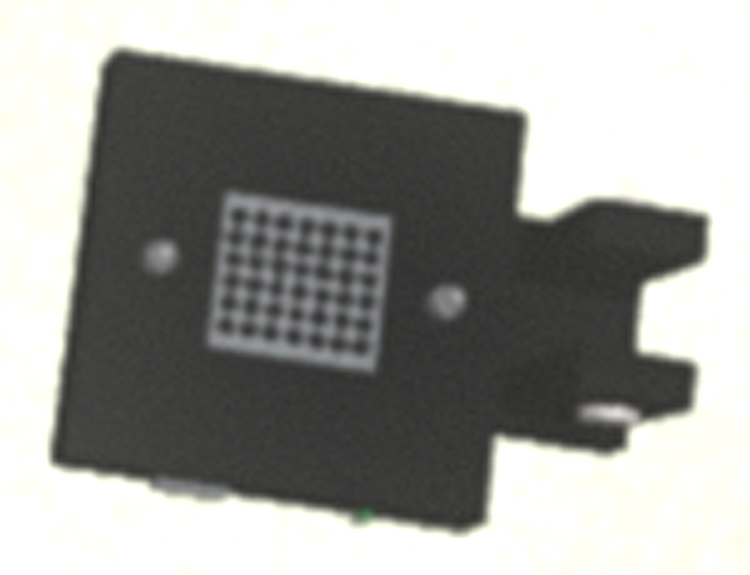

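The crop confirms the grey frame: its tail runs along crop (595-705, 268) and its round hole is at (570, 280). The station's pins are at crop (160, 257) and (447, 301). Next I'll measure from both views.

```bash
python3 - <<'E'
from h import *
np.set_printoptions(precision=4,suppress=True)
d=dict(np.load('last_top.npz'))
P=lambda cx,cy,z:ray(d,70+(cx+.5)/4.4-.5,165+(cy+.5)/4.4-.5,z)
S=lambda cx,cy,z:ray(d,375+(cx+.5)/5-.5,190+(cy+.5)/5-.5,z)
print('tail far corners',P(701,254,.034),P(705,278,.034),'base',P(590,262,.034),P(590,283,.034))
print('plate corners -y',P(597,169,.006),P(598,398,.006))
print('hole',P(570,281,.003))
print('riser top edge',P(492,33,.076),P(513,484,.076),'L',P(92,515,.076))
print('pins',S(160,257,.05),S(447,301,.05))
for c in [(118,50),(525,115),(52,465),(480,530)]: print('deck',S(*c,.03))
print('fork',S(600,205,.095),S(708,218,.095),S(640,280,.095),S(695,365,.095),S(625,450,.095))
s=cv2.imread('pics/scene0.png')
cv2.imwrite('pics/sc_g.png',cv2.resize(s[230:300,370:450],None,fx=8,fy=8,interpolation=cv2.INTER_CUBIC))
cv2.imwrite('pics/sc_s.png',cv2.convertScaleAbs(cv2.resize(s[220:300,130:255],None,fx=6,fy=6,interpolation=cv2.INTER_CUBIC),alpha=2,beta=20))
E
```

```text
tail far corners [0.5574 0.1609 0.034 ] [0.5464 0.1589 0.034 ] base [0.5541 0.2107 0.034 ] [0.5445 0.2105 0.034 ]
plate corners -y [0.6042 0.2153 0.006 ] [0.496  0.2117 0.006 ]
hole [0.5515 0.227  0.003 ]
riser top edge [0.6482 0.2468 0.076 ] [0.4503 0.2306 0.076 ] L [0.439  0.4062 0.076 ]
pins [ 0.5142 -0.1879  0.05  ] [ 0.4959 -0.2991  0.05  ]
deck [ 0.6024 -0.1788  0.03  ]
deck [ 0.5742 -0.3423  0.03  ]
deck [ 0.4352 -0.1462  0.03  ]
deck [ 0.4082 -0.313   0.03  ]
fork [ 0.5251 -0.3434  0.095 ] [ 0.5199 -0.3834  0.095 ] [ 0.4968 -0.3561  0.095 ] [ 0.465 -0.374  0.095] [ 0.434  -0.3457  0.095 ]
```

View pics/sc_g.png

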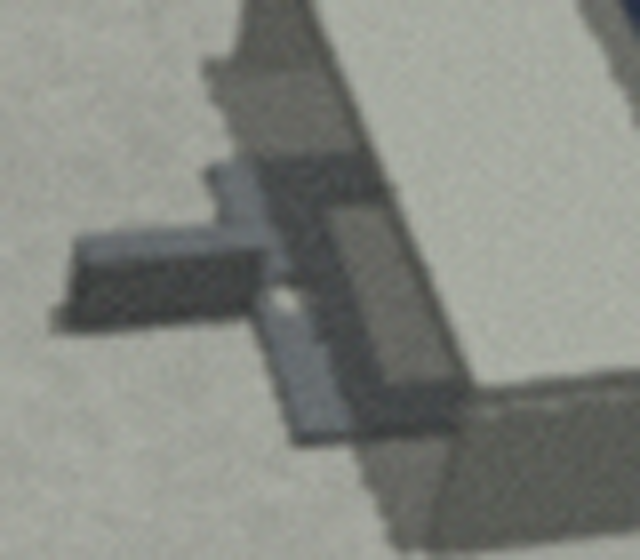

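View pics/sc_s.png

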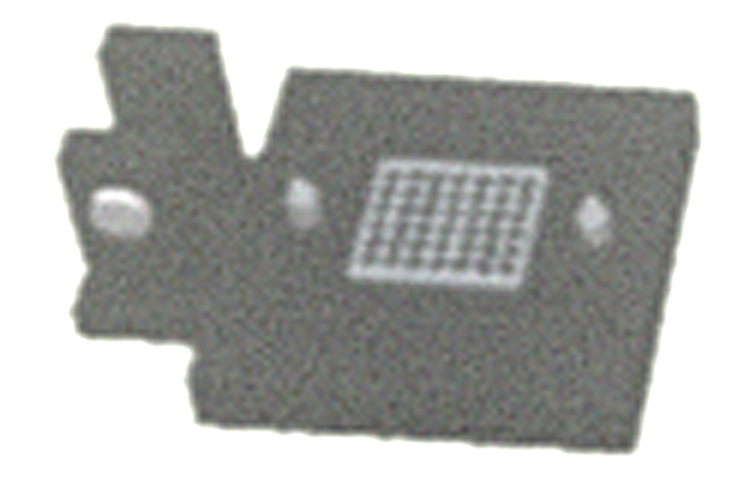

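```bash
cat >> h.py <<'E'
from scipy.spatial.transform import Rotation as Ro
def plan(xyz,ang):
    """ang: world angle of jaw axis (tool z)"""
    o=ctrl.get_obs(); R=Ro.from_rotvec(o['tool_rot']).as_matrix()
    s=R.T@(np.array(xyz)-o['tool_pos'])
    z=np.array([np.cos(ang),np.sin(ang),0]); c=R.T@z   # turn th about x: new z = (0,-sin,cos)
    th=np.arctan2(-c[1],c[2]); alt=(th+np.pi+np.pi)%(2*np.pi)-np.pi
    print('t',round(o['t'],2),'tcp',o['tool_pos'].round(4),'q',o['q'].round(3),'open',round(o['opening'],4),'F',o['contact_force'].round(2))
    print('toolx',R[:,0].round(4),'y',R[:,1].round(3),'z',R[:,2].round(3))
    print('shift',s.round(4),'turn',round(th,4),'or',round(alt,4))
E
python3 - <<'E'
from h import *
d=dict(np.load('last_top.npz'))
print('dishes',ray(d,326,316,.045),'marker',ray(d,332,124,.007),ray(d,324,185,.007))
plan([.5525,.182,.23],.04)
plan([.5525,.182,.007],.04)
E
```

```text
dishes [ 0.37180651 -0.02902214  0.045     ] marker [ 0.77480737 -0.04879628  0.007     ] [ 0.64064134 -0.02995196  0.007     ]
t 0.15 tcp [0.281  0.5577 0.2303] q [ 0.985  0.053  1.614  0.     1.476 -0.119] open 0.0851 F [-0.43  0.51  0.27]
toolx [-9.0e-04 -1.4e-03 -1.0e+00] y [-0.893  0.45   0.   ] z [ 0.45   0.893 -0.002]
shift [ 0.0006 -0.4116 -0.2133] turn 1.064 or -2.0776
t 0.15 tcp [0.281  0.5577 0.2303] q [ 0.985  0.053  1.614  0.     1.476 -0.119] open 0.0851 F [-0.43  0.51  0.27]
toolx [-9.0e-04 -1.4e-03 -1.0e+00] y [-0.893  0.45   0.   ] z [ 0.45   0.893 -0.002]
shift [ 0.2236 -0.4116 -0.213 ] turn 1.064 or -2.0776
```

```bash
python3 -m jog '[[[0,-0.037,-0.019,0.1,-1],[0,-0.075,-0.039,0.2,-1],[0,-0.112,-0.058,0.3,-1],[0,-0.150,-0.078,0.4,-1],[0,-0.187,-0.097,0.5,-1],[0,-0.225,-0.116,0.6,-1],[0,-0.262,-0.136,0.7,-1],[0,-0.300,-0.155,0.8,-1],[0,-0.337,-0.174,0.9,-1],[0,-0.374,-0.194,1.0,-1],[0,-0.412,-0.213,1.064,-1],[0,-0.412,-0.213,1.064,-1]]]' 40
python3 - <<'E'
from h import *
plan([.5525,.182,.007],.04)
grab('wrist','pics/w1.png')
E
```

```text
t: 1.35
tool_pos: [0.5551, 0.1783, 0.2302]
tool_rot: [-0.029, 1.571, 0.024]
contact_force: [-0.4, 0.2, 0.1]
opening: 0.0852
t 1.35 tcp [0.5551 0.1783 0.2302] q [ 0.184 -0.045  1.712 -0.003  1.475  0.151] open 0.0852 F [-0.38  0.22  0.07]
toolx [-8.0e-04 -2.7e-03 -1.0e+00] y [-0.034  0.999 -0.003] z [ 0.999  0.034 -0.001]
shift [ 0.2231  0.0044 -0.0023] turn -0.0063 or 3.1353
```

View pics/w1.png

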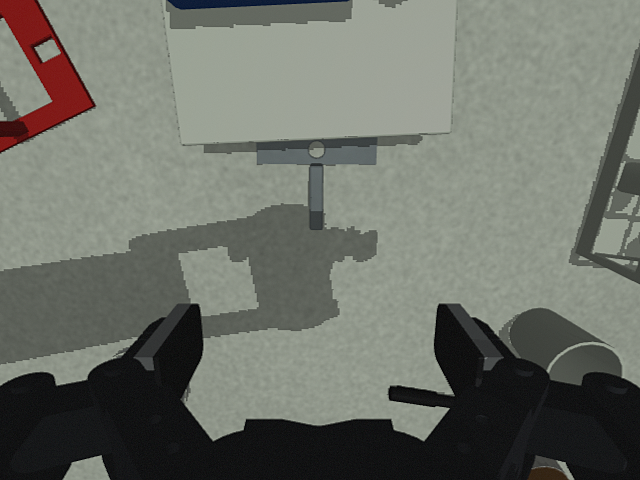

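The wrist view shows the tail's top face from (316, 165) to (316, 211), its end face below that, and the plate's corners at (257, 165) and (376, 165). This checks the tail position against the top-camera estimate.

```bash
python3 - <<'E'
from h import *
d=dict(np.load('last_wrist.npz'))
for p,z in [((316,211),.034),((316,166),.034),((257,165),.006),((376,164),.006),((316.5,149),.004),((182,145),.076),((451,133),.076)]: print(p,ray(d,*p,z).round(4))
E
```

```text
(316, 211) [0.5525 0.1783 0.034 ]
(316, 166) [0.5512 0.2173 0.034 ]
(257, 165) [0.4967 0.2138 0.006 ]
(376, 164) [0.6063 0.2185 0.006 ]
(316.5, 149) [0.5511 0.23   0.004 ]
(182, 145) [0.4522 0.233  0.076 ]
(451, 133) [0.6491 0.2483 0.076 ]
```

```bash
python3 -m jog '[[[0.04,0.005,-0.0025,0,-1],[0.085,0.005,-0.0025,0,-1],[0.13,0.005,-0.0025,0,-1],[0.165,0.005,-0.0025,0,-1],[0.19,0.005,-0.0025,0,-1],[0.21,0.005,-0.0025,0,-1],[0.22,0.005,-0.0025,0,-1],[0.22,0.005,-0.0025,0,-1]]]' 40
python3 -m jog '[[[0,0,0,0,0.4],[0,0,0,0,1],[0,0,0,0,1],[0,0,0,0,1],[0,0,0,0,1],[0,0,0,0,1],[0,0,0,0,1]]]' 40
python3 - <<'E'
from h import *
plan([.5525,.182,.007],.04)
grab('scene','pics/s2.png')
s=cv2.imread('pics/s2.png')
cv2.imwrite('pics/s2c.png',cv2.resize(s[150:330,340:520],None,fx=3.3,fy=3.3,interpolation=cv2.INTER_CUBIC))
E
```

```text
t: 2.2
tool_pos: [0.5488, 0.1854, 0.0084]
tool_rot: [-0.031, 1.576, 0.028]
contact_force: [-1.0, -0.2, -0.2]
opening: 0.0853
t: 2.9
tool_pos: [0.5497, 0.1855, 0.0092]
tool_rot: [-0.031, 1.574, 0.029]
contact_force: [-0.1, -0.0, 3.7]
opening: 0.0109
t 2.9 tcp [0.5497 0.1855 0.0092] q [ 1.980e-01  1.910e-01  1.863e+00 -1.000e-03  1.092e+00  1.600e-01] open 0.0109 F [-0.05 -0.05  3.66]
toolx [-0.0037 -0.0016 -1.    ] y [-0.038  0.999 -0.001] z [ 0.999  0.038 -0.004]
shift [ 0.0022 -0.0036  0.0027] turn -0.002 or 3.1396
```

View pics/s2c.png

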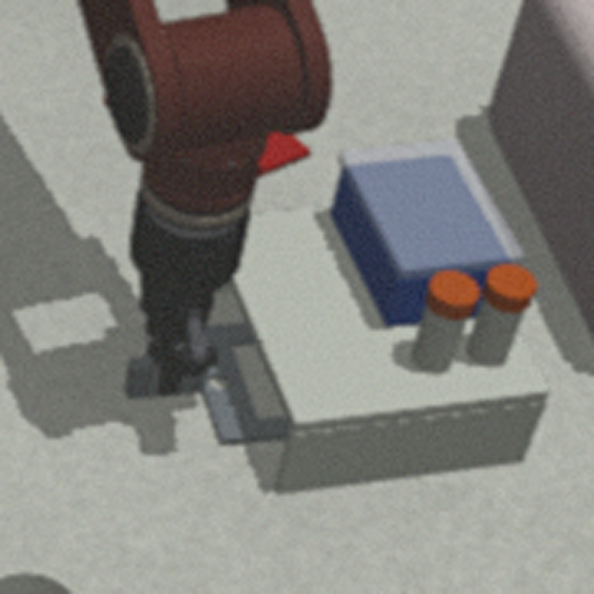

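```bash
python3 -m jog '[[[0,-0.01,0,0,1],[0,-0.03,0,0,1],[0,-0.05,0,0,1],[0,-0.07,0,0,1],[0,-0.09,0,0,1],[0,-0.11,0,0,1],[0,-0.13,0,0,1],[0,-0.15,0,0,1],[0,-0.165,0,0,1],[0,-0.175,0,0,1],[0,-0.18,0,0,1],[0,-0.18,0,0,1]]]' 40
python3 - <<'E'
from h import *
plan([.5525,.182,.007],.04)
grab('top','pics/t3.png')
E
```

```text
t: 4.15
tool_pos: [0.5563, 0.0047, 0.0093]
tool_rot: [-0.032, 1.575, 0.027]
contact_force: [-1.2, -2.0, 0.6]
opening: 0.0109
t 4.15 tcp [0.5563 0.0047 0.0093] q [-0.124  0.14   1.921 -0.004  1.085 -0.159] open 0.0109 F [-1.23 -1.95  0.63]
toolx [-0.0045 -0.0028 -1.    ] y [-0.038  0.999 -0.003] z [ 0.999  0.037 -0.005]
shift [0.0018 0.1773 0.0029] turn -0.0025 or 3.1391
```

View pics/t3.png

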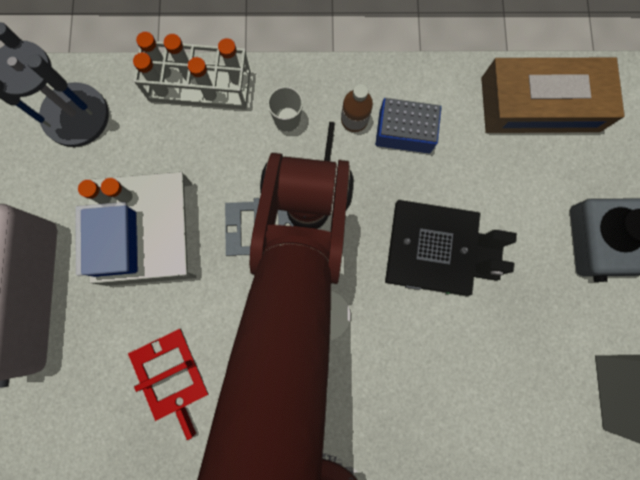

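The pull worked: the plate now shows at (226-260, 200-255), clear of the riser. Next I release and rise.

```bash
python3 -m jog '[[[0,0,0,0,-1],[0,0,0,0,-1],[0,0,0,0,-1],[0,0,0,0,-1],[0,0,0,0,-1],[0,0,0,0,-1]]]'
python3 -m jog '[[[-0.03,0,0,0,-1],[-0.07,0,0,0.1,-1],[-0.11,0,0,0.25,-1],[-0.15,0,0,0.4,-1],[-0.19,0.0,0,0.55,-1],[-0.2,0.0,0,0.7,-1],[-0.2,0.0,0,0.85,-1],[-0.2,0.0,0,1.0,-1],[-0.2,0.0,0,1.15,-1],[-0.2,0.0,0,1.3,-1],[-0.2,0.0,0,1.45,-1],[-0.2,0.0,0,1.57,-1]]]'
python3 - <<'E'
from h import *
plan([.5525,.105,.207],.04+np.pi/2)
grab('wrist','pics/w4.png');grab('scene','pics/s4.png');grab('top','pics/t4.png')
E
```

```text
t: 4.8
tool_pos: [0.5563, 0.0052, 0.0093]
tool_rot: [-0.032, 1.575, 0.028]
contact_force: [-0.2, 0.2, 0.9]
opening: 0.0853
t: 6.0
tool_pos: [0.5571, 0.0057, 0.2092]
tool_rot: [1.181, 1.226, -1.189]
contact_force: [-0.3, -0.8, 0.2]
opening: 0.0854
t 6.0 tcp [0.5571 0.0057 0.2092] q [-0.122 -0.092  1.792 -0.003  1.445  1.416] open 0.0854 F [-0.29 -0.77  0.2 ]
toolx [-0.0044 -0.0027 -1.    ] y [ 0.999  0.033 -0.005] z [ 0.033 -0.999  0.003]
shift [ 0.002  -0.0012 -0.0994] turn 3.1349 or -0.0067
```

View pics/w4.png

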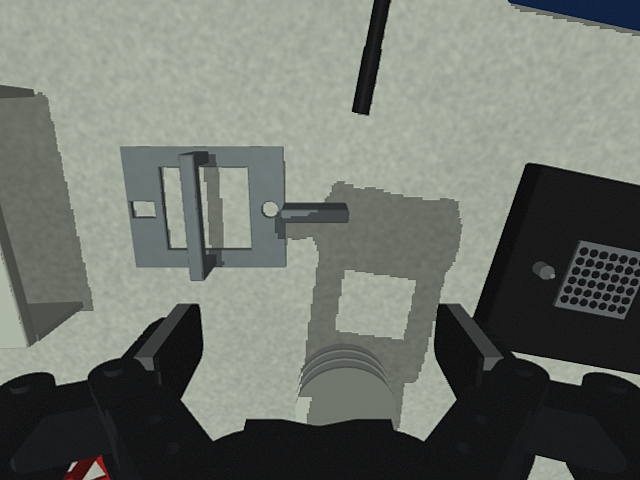

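View pics/t4.png

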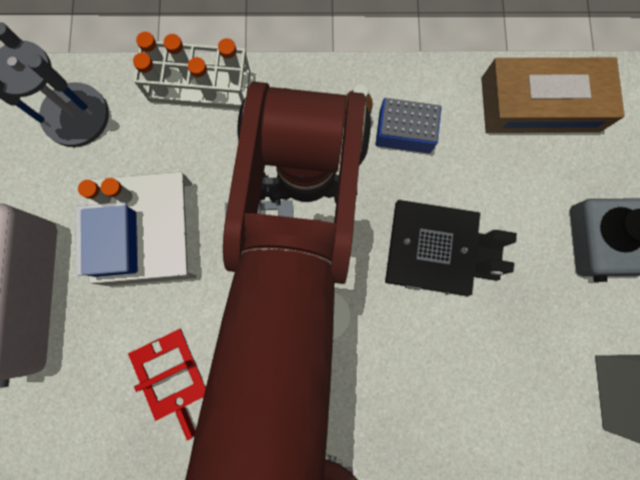

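View pics/s4.png

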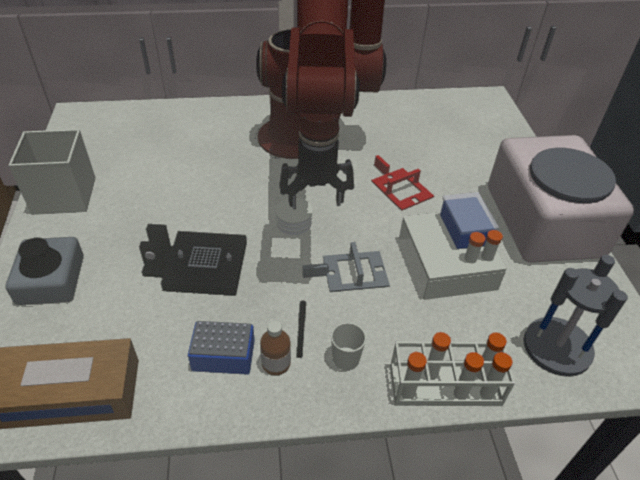

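The guide lies flat, let go and clear of the riser. In the wrist view its plate corners are at about (121, 148), (284, 147), (286, 267) and (136, 267). The hole is at (270, 209), the slot at (144, 209) and the bridge runs from (188, 154) to (197, 279). I'll measure its position from these.

```bash
python3 - <<'E'
from h import *
d=dict(np.load('last_wrist.npz'))
im=d['color'][...,::-1]
c=cv2.resize(im[135:290,110:360],None,fx=3.2,fy=3.2,interpolation=cv2.INTER_CUBIC);cv2.imwrite('pics/w4c.png',c)
for n,p,z in [('c1',(121,148),.006),('c2',(284,147),.006),('c3',(286,267),.006),('c4',(136,267),.006),('slot',(144,209),.003),('hole',(270,209),.004),('bridge',(186,154),.05),('bridge',(197,279),.05),('tailtip',(348,206),.034)]: print(n,p,ray(d,*p,z).round(4))
E
```

```text
c1 (121, 148) [0.6038 0.1766 0.006 ]
c2 (284, 147) [0.6093 0.0367 0.006 ]
c3 (286, 267) [0.4999 0.0338 0.006 ]
c4 (136, 267) [0.4953 0.1741 0.006 ]
slot (144, 209) [0.5503 0.163  0.003 ]
hole (270, 209) [0.5543 0.049  0.004 ]
bridge (186, 154) [0.6039 0.1068 0.05  ]
bridge (197, 279) [0.5031 0.1038 0.05  ]
tailtip (348, 206) [ 0.5652 -0.0186  0.034 ]
```

View pics/w4c.png

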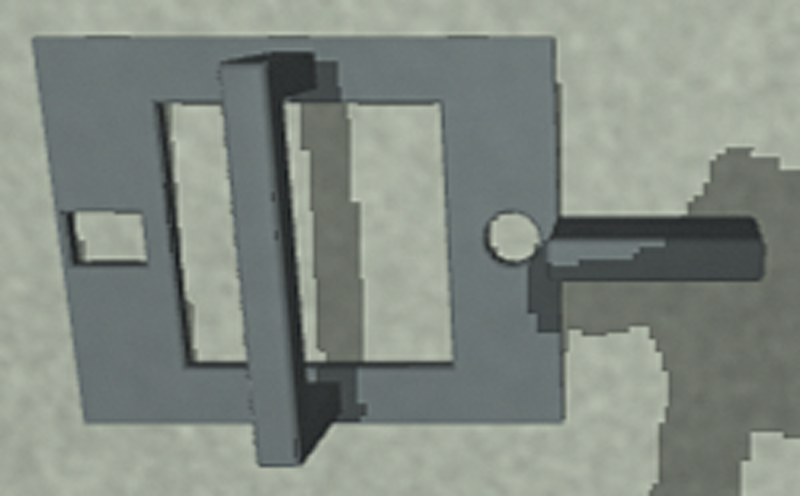

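```bash
python3 - <<'E'
from h import *
plan([.5523,.1054,.024],.031-np.pi/2)
E
```

```text
t 6.15 tcp [0.5571 0.0057 0.2092] q [-0.122 -0.091  1.792 -0.003  1.445  1.408] open 0.0856 F [-0.45  0.41  0.35]
toolx [-0.0044 -0.0027 -1.    ] y [ 0.999  0.041 -0.005] z [ 0.041 -0.999  0.002]
shift [ 0.185   0.0002 -0.1002] turn 0.0101 or -3.1315
```

```bash
python3 -m jog '[[[0,0,-0.035,0.01,-1],[0,0,-0.07,0.01,-1],[0.02,0,-0.1,0.01,-1],[0.05,0,-0.1,0.01,-1],[0.08,0,-0.1,0.01,-1],[0.08,0,-0.1,0.01,-1]]]'
python3 - <<'E'
from h import *
plan([.5523,.1054,.024],.031-np.pi/2)
d=grab('wrist','pics/w5.png')
E
```

```text
t: 6.75
tool_pos: [0.549, 0.1055, 0.1239]
tool_rot: [1.175, 1.233, -1.196]
contact_force: [-1.0, -0.3, -0.1]
opening: 0.0851
t 6.75 tcp [0.549  0.1055 0.1239] q [ 0.058 -0.003  1.855 -0.003  1.304  1.596] open 0.0851 F [-1.01 -0.32 -0.15]
toolx [-0.014  -0.0033 -0.9999] y [ 0.999  0.034 -0.014] z [ 0.034 -0.999  0.003]
shift [ 0.0998  0.0047 -0.    ] turn 0.0028 or -3.1388
```

View pics/w5.png

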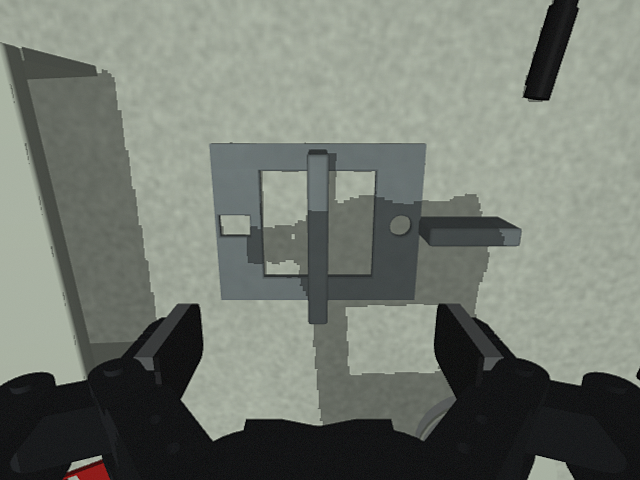

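The bridge at column 317 is centred between the fingers, whose mid-column is 319. I'll descend.

```bash
python3 -m jog '[[[0.03,0.004,0,0.003,-1],[0.06,0.004,0,0.003,-1],[0.08,0.004,0,0.003,-1],[0.09,0.004,0,0.003,-1],[0.098,0.004,0,0.003,-1],[0.098,0.004,0,0.003,-1],[0.098,0.004,0,0.003,-1]]]'
python3 - <<'E'
from h import *
plan([.5523,.1054,.024],.031-np.pi/2)
E
```

```text
t: 7.5
tool_pos: [0.555, 0.1053, 0.0301]
tool_rot: [1.182, 1.227, -1.194]
contact_force: [-0.3, -0.7, -0.2]
opening: 0.0857
t 7.5 tcp [0.555  0.1053 0.0301] q [ 0.057  0.128  1.892 -0.003  1.129  1.599] open 0.0857 F [-0.28 -0.73 -0.21]
toolx [-0.0073 -0.0028 -1.    ] y [ 1.     0.03  -0.007] z [ 0.03  -1.     0.003]
shift [ 0.0062 -0.0026 -0.0002] turn -0.0009 or 3.1407
```

```bash
python3 -m jog '[[[0.006,-0.002,0,0,-1],[0.006,-0.002,0,0,-1],[0.006,-0.002,0,0,0.3],[0.006,-0.002,0,0,1],[0.006,-0.002,0,0,1],[0.006,-0.002,0,0,1],[0.006,-0.002,0,0,1],[0.006,-0.002,0,0,1],[0.006,-0.002,0,0,1]]]' 60
python3 - <<'E'
from h import *
plan([.5523,.1054,.15],.031-np.pi/2)
E
```

```text
t: 8.4
tool_pos: [0.5531, 0.1052, 0.0243]
tool_rot: [1.182, 1.226, -1.193]
contact_force: [0.1, -0.2, 1.0]
opening: 0.0107
t 8.4 tcp [0.5531 0.1052 0.0243] q [ 0.057  0.133  1.899 -0.003  1.117  1.599] open 0.0107 F [ 0.06 -0.22  1.02]
toolx [-0.0069 -0.0028 -1.    ] y [ 1.     0.03  -0.007] z [ 0.03  -1.     0.003]
shift [-1.257e-01 -1.700e-03  1.000e-04] turn -0.0009 or 3.1407
```

```bash
python3 -m jog '[[[-0.01,0,0,0,1],[-0.03,0,0,0,1],[-0.06,0,0,0,1],[-0.09,0,0,0,1],[-0.115,0,0,0,1],[-0.125,0,0,0,1],[-0.125,0,0,0,1],[-0.125,0,0,0,1]]]' 60
python3 - <<'E'
from h import *
a=-.163
plan([.505+.001,-.2435,.149],a-np.pi/2)
d=grab('wrist','pics/w6.png')
E
```

```text
t: 9.2
tool_pos: [0.5531, 0.1055, 0.1479]
tool_rot: [1.181, 1.228, -1.195]
contact_force: [0.4, -0.2, -3.1]
opening: 0.0107
t 9.2 tcp [0.5531 0.1055 0.1479] q [ 0.058 -0.022  1.831 -0.002  1.342  1.599] open 0.0107 F [ 0.41 -0.24 -3.09]
toolx [-0.0092 -0.0029 -1.    ] y [ 1.     0.03  -0.009] z [ 0.03  -1.     0.003]
shift [ 0.0004 -0.0576  0.3474] turn 0.1931 or -2.9485
```

View pics/w6.png

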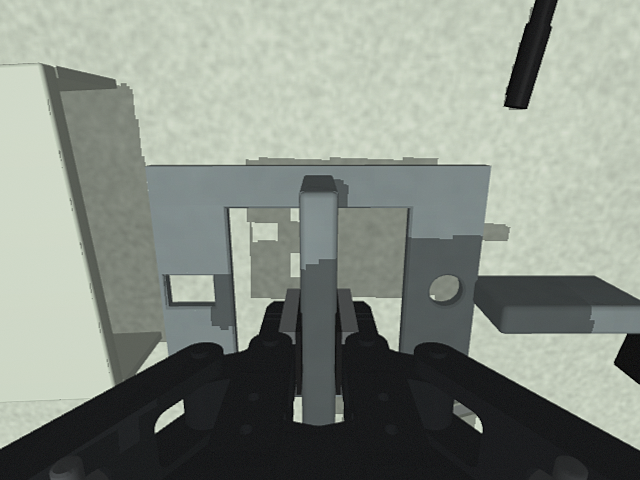

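The guide is held level, with the hole at (446, 288) and the slot at (190, 290) still visible. I'll work out the in-hand offsets relative to the TCP.

```bash
python3 - <<'E'
from h import *
d=dict(np.load('last_wrist.npz'))
im=d['color'][...,::-1].copy()
cv2.imwrite('pics/w6c.png',cv2.resize(im[255:345,140:500],None,fx=2.2,fy=2.2,interpolation=cv2.INTER_CUBIC))
g=cv2.cvtColor(im,cv2.COLOR_BGR2GRAY)
o=ctrl.get_obs();R=Ro.from_rotvec(o['tool_rot']).as_matrix()
for n,p in [('hole top rim',(445.5,288.5)),('slot',(190,289)),('c1',(147,166)),('c2',(490,166))]:
    X=ray(d,*p,.1236+.006); print(n,X.round(4),(R.T@(X-o['tool_pos'])).round(4))
E
```

```text
hole top rim [0.5558 0.0494 0.1296] [0.0177 0.0016 0.0561]
slot [0.5522 0.1625 0.1296] [ 0.0174  0.0014 -0.057 ]
c1 [0.6055 0.1765 0.1296] [ 0.0168  0.0551 -0.0694]
c2 [0.6097 0.038  0.1296] [0.0172 0.0551 0.0691]
```

View pics/w6c.png

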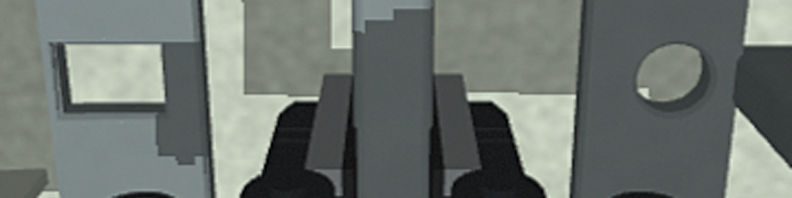

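```bash
python3 - <<'E'
from h import *
s=grab('scene','pics/s7.png');d=grab('top','pics/t7.png')
def c(im,x0,y0,w,h,f):
    return cv2.convertScaleAbs(cv2.resize(im[y0:y0+h,x0:x0+w],None,fx=f,fy=f,interpolation=cv2.INTER_NEAREST),alpha=1.6)
a=cv2.imread('pics/t7.png');b=cv2.imread('pics/s7.png')
i=np.vstack([np.hstack([c(a,397,231,20,20,18),c(a,454,240,20,20,18)]),np.hstack([c(b,219,244,20,15,18),c(b,170,242,20,15,18)])])
i=cv2.resize(i,None,fx=.9,fy=.9);cv2.imwrite('pics/pins7.png',i);print(i.shape)
E
```

```text
(567, 648, 3)
```

View pics/pins7.png

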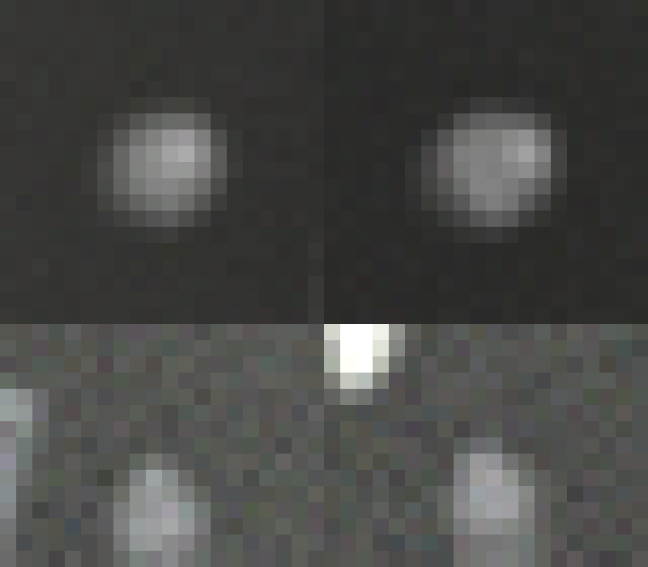

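View pics/t7.png

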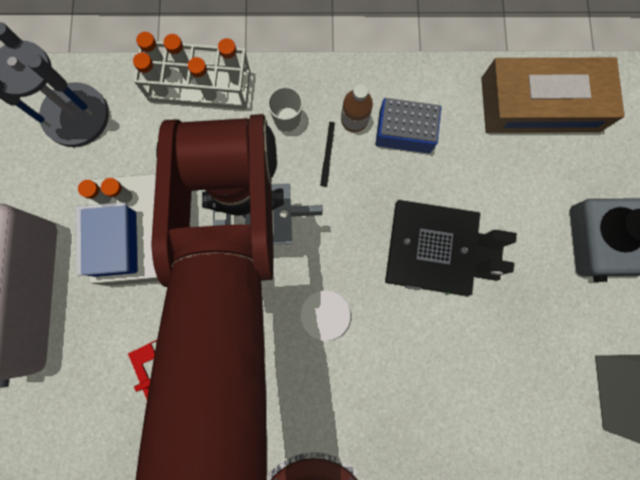

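```bash
python3 - <<'E'
from h import *
np.set_printoptions(precision=4,suppress=True)
d=dict(np.load('last_top.npz'));s=dict(np.load('last_scene.npz'))
print('top pins',ray(d,407.9,239.8,.05),ray(d,465.7,248.8,.05))
print('scene pins',ray(s,227.9,253,.05),ray(s,179.6,249.8,.05))
# well plate by mask top
for n,q,z,box in(('top',d,.033,(405,220,465,275)),('scene',s,.033,(180,240,228,275))):
    g=cv2.cvtColor(q['color'],cv2.COLOR_RGB2GRAY)
    x0,y0,x1,y1=box; m=g[y0:y1,x0:x1]; 
    t,b=cv2.threshold(m,0,255,cv2.THRESH_OTSU)
    b=cv2.morphologyEx(b,cv2.MORPH_CLOSE,np.ones((7,7)))
    cs,_=cv2.findContours(b,cv2.RETR_EXTERNAL,cv2.CHAIN_APPROX_NONE)
    c=max(cs,key=cv2.contourArea).astype(float).reshape(-1,2)+[x0,y0]
    W=np.array([ray(q,*p,z) for p in c])[:,:2].astype(np.float32)
    r=cv2.minAreaRect(W*1000); print(n,len(c),t,r)
    S=lambda cx,cy,zz:ray(d,375+(cx+.5)/5-.5,190+(cy+.5)/5-.5,zz)
W=np.array([S(228,191,.033),S(392,215,.033),S(376,372,.033),S(208,347,.033)]);print(W,W.mean(0))
print('dirs',[np.arctan2(*(v[:2])) for v in (W[0]-W[1],W[3]-W[2])])
# deck silhouette in top
g=cv2.cvtColor(d['color'],cv2.COLOR_RGB2GRAY)
E
```

```text
top pins [ 0.5166 -0.1906  0.05  ] [ 0.4978 -0.3025  0.05  ]
scene pins [ 0.5143 -0.1883  0.05  ] [ 0.4949 -0.2996  0.05  ]
top 125 51.0 ((506.90911865234375, -246.3368377685547), (67.86720275878906, 64.03079223632812), 80.646484375)
scene 110 66.0 ((506.6134033203125, -234.50979614257812), (87.70976257324219, 65.36737823486328), 80.37440490722656)
[[ 0.5434 -0.2199  0.033 ]
 [ 0.5331 -0.285   0.033 ]
 [ 0.4703 -0.2749  0.033 ]
 [ 0.4808 -0.209   0.033 ]] [ 0.5069 -0.2472  0.033 ]
dirs [np.float64(0.15661582020912354), np.float64(0.1582556593933907)]
```

```bash
python3 - <<'E'
from h import *
plan([.375,-.2455,.150],-.164-np.pi/2)
E
```

```text
t 9.35 tcp [0.5527 0.1055 0.1471] q [ 0.058 -0.021  1.831 -0.002  1.342  1.599] open 0.011 F [ 0.47  0.49 -3.32]
toolx [-0.0108 -0.003  -0.9999] y [ 0.999  0.03  -0.011] z [ 0.03  -1.     0.003]
shift [ 1.000e-04 -1.882e-01  3.455e-01] turn 0.1941 or -2.9475
```

```bash
python3 -m jog '[[[-0.002,-0.010,0.018,0.01,1],[-0.004,-0.028,0.052,0.03,1],[-0.004,-0.047,0.086,0.05,1],[-0.004,-0.066,0.121,0.07,1],[-0.004,-0.085,0.155,0.09,1],[-0.004,-0.103,0.190,0.11,1],[-0.004,-0.122,0.224,0.13,1],[-0.004,-0.141,0.259,0.15,1],[-0.004,-0.160,0.293,0.17,1],[-0.004,-0.179,0.328,0.19,1],[-0.004,-0.188,0.345,0.194,1],[-0.004,-0.188,0.345,0.194,1]]]' 60
python3 -m jog '[[[0,0,0,0,1],[0,0,0,0,1],[0,0,0,0,1]]]' 60
python3 - <<'E'
from h import *
plan([.375,-.2455,.150],-.164-np.pi/2)
d=grab('wrist','pics/w8.png')
E
```

```text
t: 10.55
tool_pos: [0.3738, -0.2465, 0.1531]
tool_rot: [1.324, 1.132, -1.343]
contact_force: [0.6, -0.1, -1.9]
opening: 0.0107
t: 10.85
tool_pos: [0.374, -0.2456, 0.1526]
tool_rot: [1.323, 1.133, -1.342]
contact_force: [0.3, 0.8, -1.8]
opening: 0.0109
t 10.85 tcp [ 0.374  -0.2456  0.1526] q [-0.741 -0.326  2.088 -0.01   1.388  0.998] open 0.0109 F [ 0.26  0.81 -1.85]
toolx [-0.0128 -0.0015 -0.9999] y [ 0.986 -0.166 -0.012] z [-0.166 -0.986  0.004]
shift [ 0.0026  0.001  -0.0003] turn -0.0024 or 3.1392
```

View pics/w8.png

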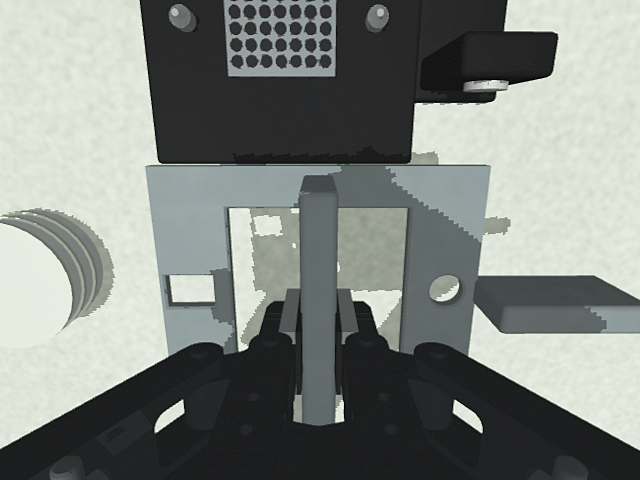

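Both pins are in the wrist view, at about (180, 12) and (379, 12), together with the held guide. I'll enlarge them for a precise relative measure.

```bash
python3 - <<'E'
from h import *
im=cv2.imread('pics/w8.png')
f=lambda x0,w,y0,h,k:cv2.resize(im[y0:y0+h,x0:x0+w],None,fx=k,fy=k,interpolation=cv2.INTER_NEAREST)
a=np.hstack([f(162,40,0,36,9),f(359,40,0,36,9)])
b=np.hstack([f(157,80,265,50,4.5),f(415,80,265,50,4.5)])
i=np.vstack([a,b]);cv2.imwrite('pics/w8c.png',i);print(i.shape)
E
```

```text
(549, 720, 3)
```

View pics/w8c.png

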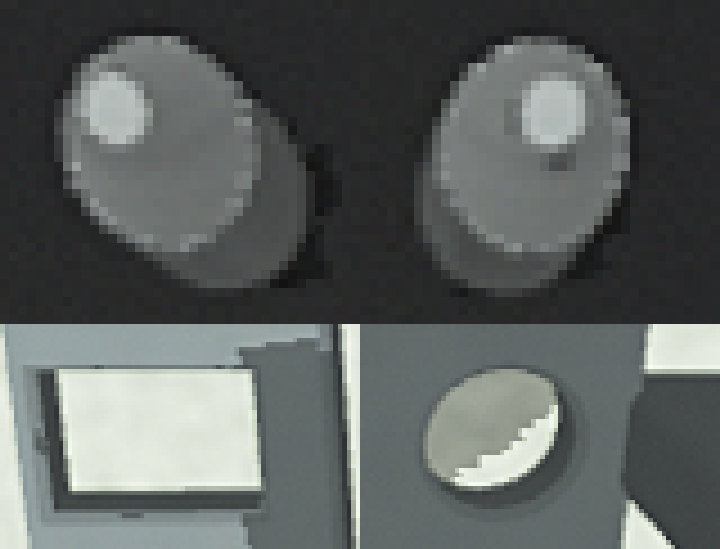

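```bash
python3 - <<'E'
from h import *
np.set_printoptions(precision=4,suppress=True)
d=dict(np.load('last_wrist.npz'));o=ctrl.get_obs();R=Ro.from_rotvec(o['tool_rot']).as_matrix()
pf=ray(d,380.2,11.7,.05);pr=ray(d,174.6,11.5,.05)
zt=o['tool_pos'][2]-.0243+.006
h=ray(d,445.4,289.2,zt);s=ray(d,190.1,289.8,zt)
print('pins',pf,pr,np.linalg.norm(pf-pr),np.arctan2(*(pr-pf)[:2]),(pf+pr)/2)
print('holes',h,s,np.linalg.norm(h-s),np.arctan2(*(s-h)[:2]),(h+s)/2, 'rel tcp',(R.T@(h-o['tool_pos'])),(R.T@(s-o['tool_pos'])))
dm=(pf-h); print('needed world shift fork-hole',dm,'mid',(pf+pr-h-s)/2)
for z in(.150,.06): plan(np.append(o['tool_pos'][:2]+((pf+pr-h-s)/2)[:2],z),np.arctan2(R[1,2],R[0,2])-(np.arctan2(*(pr-pf)[:2])-np.arctan2(*(s-h)[:2])))
E
```

```text
pins [ 0.4968 -0.3012  0.05  ] [ 0.5156 -0.1889  0.05  ] 0.11388616833014725 0.16607872544060862 [ 0.5062 -0.245   0.05  ]
holes [ 0.3653 -0.3011  0.1345] [ 0.3838 -0.1897  0.1345] 0.11296271056358602 0.16495864047762437 [ 0.3745 -0.2454  0.1345] rel tcp [0.0185 0.0007 0.056 ] [ 0.0181  0.0006 -0.0569]
needed world shift fork-hole [ 0.1315 -0.0001 -0.0845] mid [ 0.1317  0.0004 -0.0845]
t 10.9 tcp [ 0.3741 -0.2457  0.1528] q [-0.741 -0.326  2.088 -0.01   1.388  0.998] open 0.0109 F [-0.58  0.21 -2.03]
toolx [-0.0126 -0.0018 -0.9999] y [ 0.986 -0.166 -0.012] z [-0.166 -0.986  0.004]
shift [ 0.0011  0.1298 -0.0222] turn 0.0011 or -3.1405
t 10.9 tcp [ 0.3741 -0.2457  0.1528] q [-0.741 -0.326  2.088 -0.01   1.388  0.998] open 0.0109 F [-0.58  0.21 -2.03]
toolx [-0.0126 -0.0018 -0.9999] y [ 0.986 -0.166 -0.012] z [-0.166 -0.986  0.004]
shift [ 0.0911  0.1309 -0.0225] turn 0.0011 or -3.1405
```

```bash
python3 -m jog '[[[0,0.015,-0.003,0,1],[0,0.04,-0.007,0,1],[0,0.07,-0.012,0,1],[0,0.1,-0.017,0,1],[0.001,0.12,-0.0205,0.001,1],[0.001,0.13,-0.0222,0.001,1],[0.001,0.13,-0.0222,0.001,1],[0.001,0.13,-0.0222,0.001,1],[0.001,0.13,-0.0222,0.001,1]]]' 60
python3 - <<'E'
from h import *
plan([.5058,-.2453,.090],-.166-np.pi/2)
E
```

```text
t: 11.8
tool_pos: [0.5051, -0.2452, 0.15]
tool_rot: [1.324, 1.133, -1.343]
contact_force: [-0.5, 0.3, -3.2]
opening: 0.0112
t 11.8 tcp [ 0.5051 -0.2452  0.15  ] q [-0.58  -0.027  1.832 -0.009  1.346  1.16 ] open 0.0112 F [-0.48  0.27 -3.19]
toolx [-0.0132 -0.0016 -0.9999] y [ 0.986 -0.167 -0.013] z [-0.167 -0.986  0.004]
shift [ 0.06    0.0015 -0.0002] turn -0.0018 or 3.1398
```

```bash
python3 -m jog '[[[0.01,0.001,0,-0.001,1],[0.02,0.001,0,-0.001,1],[0.03,0.001,0,-0.001,1],[0.04,0.0013,0,-0.001,1],[0.05,0.0014,0,-0.001,1],[0.06,0.0015,0,-0.001,1],[0.065,0.0015,0,-0.001,1],[0.065,0.0015,0,-0.001,1],[0.065,0.0015,0,-0.001,1]]]' 60
python3 - <<'E'
from h import *
plan([.5058,-.2453,.0543],-.166-np.pi/2)
d=grab('wrist','pics/w9.png');grab('scene','pics/s9.png')
im=cv2.imread('pics/w9.png')
f=lambda x0,w,y0,h,k:cv2.resize(im[y0:y0+h,x0:x0+w],None,fx=k,fy=k,interpolation=cv2.INTER_NEAREST)
b=np.hstack([f(147,90,250,80,4.4),f(405,90,250,80,4.4)])
s=cv2.imread('pics/s9.png');s=cv2.resize(s[190:310,120:320],(792,475),interpolation=cv2.INTER_CUBIC)
cv2.imwrite('pics/w9c.png',b);cv2.imwrite('pics/s9c.png',s)
E
```

```text
t: 12.7
tool_pos: [0.5059, -0.2457, 0.0852]
tool_rot: [1.323, 1.133, -1.342]
contact_force: [0.4, -0.2, -2.3]
opening: 0.0109
t 12.7 tcp [ 0.5059 -0.2457  0.0852] q [-0.58   0.048  1.873 -0.009  1.23   1.161] open 0.0109 F [ 0.39 -0.16 -2.31]
toolx [-0.0129 -0.0019 -0.9999] y [ 0.986 -0.166 -0.012] z [-0.166 -0.986  0.004]
shift [ 0.0309  0.0002 -0.0005] turn -0.0007 or 3.1409
```

View pics/w9c.png

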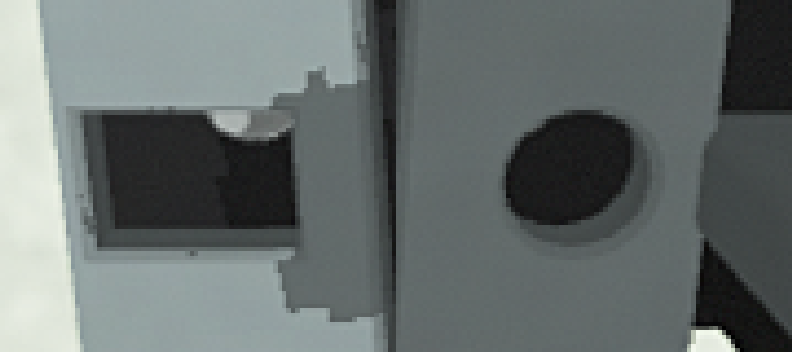

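View pics/s9c.png

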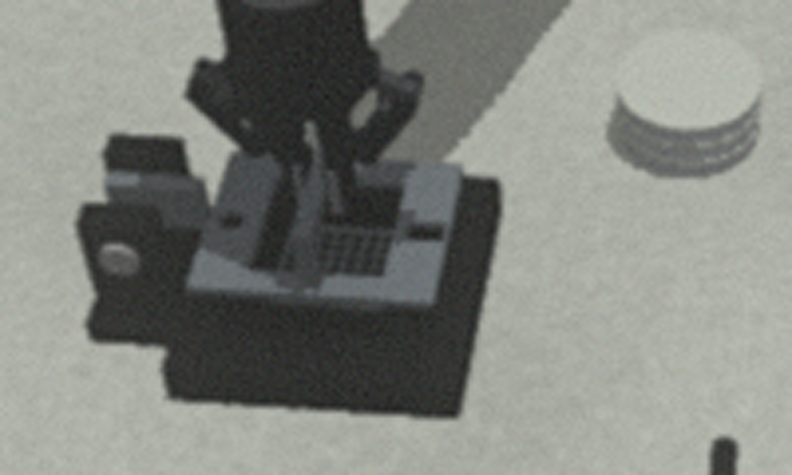

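The tail sits between the cheeks, and the free pin shows through the slot at crop (250, 122), as expected for this oblique view. I'll lower it gently.

```bash
python3 -m jog '[[[0.004,0.0002,-0.0003,0,1],[0.008,0.0002,-0.0004,0,1],[0.012,0.0002,-0.0004,0,1],[0.015,0.0002,-0.0004,0,1],[0.017,0.0002,-0.0004,0,1],[0.017,0.0002,-0.0004,0,1]]]' 60
python3 - <<'E'
from h import *
plan([.5058,-.2453,.0543],-.166-np.pi/2)
d=grab('wrist','pics/w10.png')
im=cv2.imread('pics/w10.png')
f=lambda x0,w,y0,h,k:cv2.resize(im[y0:y0+h,x0:x0+w],None,fx=k,fy=k,interpolation=cv2.INTER_NEAREST)
b=np.hstack([f(147,90,250,80,4.4),f(405,90,250,80,4.4)])
cv2.imwrite('pics/w10c.png',cv2.convertScaleAbs(b,alpha=1.5))
E
```

```text
t: 13.4
tool_pos: [0.506, -0.2454, 0.0682]
tool_rot: [1.323, 1.133, -1.342]
contact_force: [-0.4, -0.4, -3.1]
opening: 0.0111
t 13.4 tcp [ 0.506  -0.2454  0.0682] q [-0.58   0.07   1.882 -0.009  1.199  1.161] open 0.0111 F [-0.36 -0.37 -3.13]
toolx [-0.0129 -0.0019 -0.9999] y [ 0.986 -0.166 -0.012] z [-0.166 -0.986  0.004]
shift [ 0.0139  0.     -0.0001] turn -0.0007 or 3.1408
```

View pics/w10c.png

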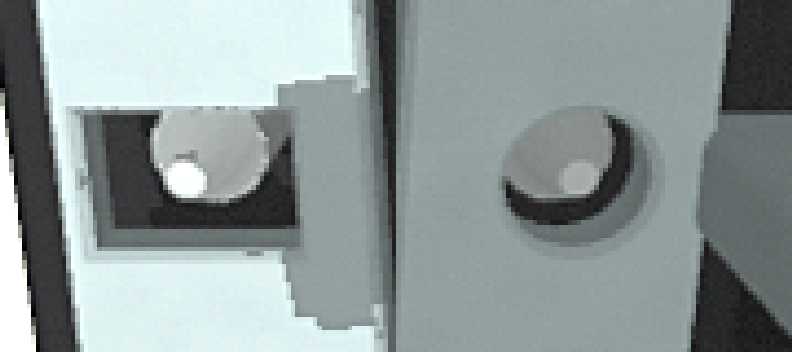

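Both tips sit centred in their holes: fork tip at (580, 180) against rim centre (580, 177), and free tip at row 181 against slot mid-row 181. No lateral force so far. I'll lower the rest.

```bash
python3 -m jog '[[[0.003,0,0,0,1],[0.006,0,0,0,1],[0.009,0,0,0,1],[0.011,0,0,0,1],[0.0125,0,0,0,1],[0.0135,0,0,0,1],[0.0135,0,0,0,1]]]' 60
python3 - <<'E'
from h import *
plan([.5058,-.2453,.0543],-.166-np.pi/2)
E
```

```text
t: 14.15
tool_pos: [0.5059, -0.2455, 0.0549]
tool_rot: [1.323, 1.132, -1.342]
contact_force: [-0.6, -0.2, -3.1]
opening: 0.0111
t 14.15 tcp [ 0.5059 -0.2455  0.0549] q [-0.58   0.088  1.888 -0.009  1.175  1.161] open 0.0111 F [-0.55 -0.2  -3.11]
toolx [-0.0125 -0.0021 -0.9999] y [ 0.986 -0.166 -0.012] z [-0.166 -0.986  0.004]
shift [ 0.0006 -0.0002 -0.0002] turn -0.0008 or 3.1408
```

Still carrying the full weight, so I'll go down a little more until the deck takes it.

```bash
python3 -m jog '[[[0.0005,0,0,0,1],[0.001,0,0,0,1],[0.001,0,0,0,1]]]' 60
python3 - <<'E'
from h import *
plan([.5058,-.2453,.0543],-.166-np.pi/2)
E
```

```text
t: 14.45
tool_pos: [0.5061, -0.2456, 0.0544]
tool_rot: [1.323, 1.132, -1.342]
contact_force: [-2.2, 0.6, 0.1]
opening: 0.0111
t 14.45 tcp [ 0.5061 -0.2456  0.0544] q [-0.58   0.089  1.888 -0.009  1.174  1.161] open 0.0111 F [-2.21  0.64  0.11]
toolx [-0.0123 -0.0023 -0.9999] y [ 0.986 -0.166 -0.012] z [-0.166 -0.986  0.004]
shift [ 0.0001 -0.0003 -0.0002] turn -0.0007 or 3.1409
```

```bash
python3 -m jog '[[[0,0,0,0,0.5],[0,0,0,0,0.4],[0,0,0,0,0.3],[0,0,0,0,0.3]]]'
python3 -m jog '[[[-0.005,0,0,0,0.3],[-0.015,0,0,0,0.3],[-0.03,0,0,0,0.3],[-0.06,0,0,0,0.2],[-0.1,0,0,0,0],[-0.14,0,0,0,0],[-0.17,0,0,0,0],[-0.18,-0.03,0,0,0],[-0.18,-0.07,0,0,0],[-0.18,-0.1,0,0,0],[-0.18,-0.12,0,0,0],[-0.18,-0.12,0,0,0]]]'
python3 -m jog '[[[0,0,0,0,0],[0,0,0,0,0],[0,0,0,0,0]]]'
python3 - <<'E'
from h import *
plan([.5058,-.2453,.0543],-.166-np.pi/2)
for n in('wrist','scene','top'): grab(n,f'pics/{n}11.png')
s=cv2.imread('pics/scene11.png');s=cv2.resize(s[190:310,120:320],(792,475),interpolation=cv2.INTER_CUBIC);cv2.imwrite('pics/s11c.png',s)
E
```

```text
t: 14.85
tool_pos: [0.5062, -0.2457, 0.0545]
tool_rot: [1.323, 1.132, -1.342]
contact_force: [0.2, -0.9, -0.2]
opening: 0.03
t: 16.05
tool_pos: [0.389, -0.2253, 0.2376]
tool_rot: [1.323, 1.128, -1.341]
contact_force: [0.9, -0.5, -0.1]
opening: 0.0426
t: 16.35
tool_pos: [0.3897, -0.2254, 0.2379]
tool_rot: [1.323, 1.128, -1.341]
contact_force: [1.5, -0.1, -0.3]
opening: 0.0427
t 16.35 tcp [ 0.3897 -0.2254  0.2379] q [-0.684 -0.387  1.99  -0.01   1.543  1.055] open 0.0427 F [ 1.46 -0.06 -0.27]
toolx [-0.0094 -0.0047 -0.9999] y [ 0.986 -0.167 -0.008] z [-0.167 -0.986  0.006]
shift [ 0.1826  0.1194 -0.0009] turn -0.0015 or 3.1401
```

View pics/wrist11.png

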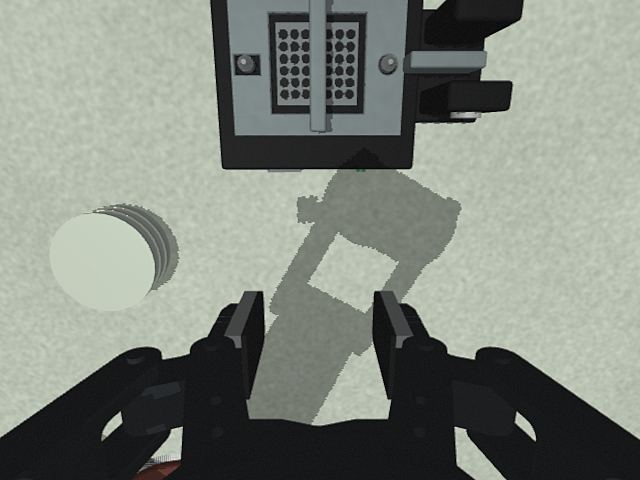

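View pics/s11c.png

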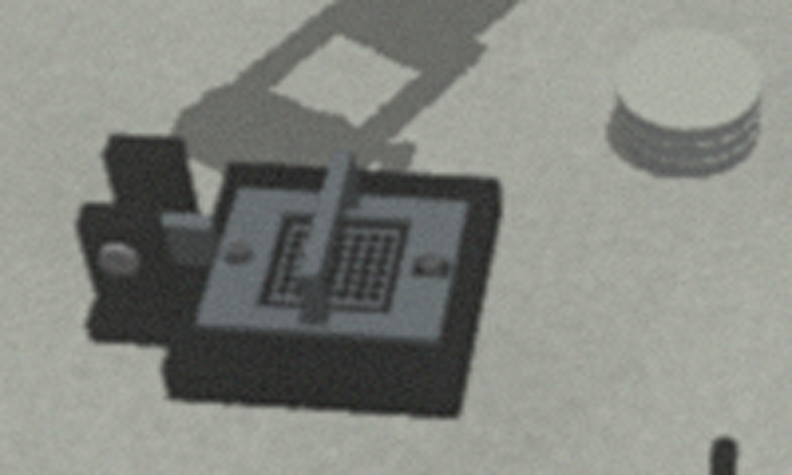

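View pics/top11.png

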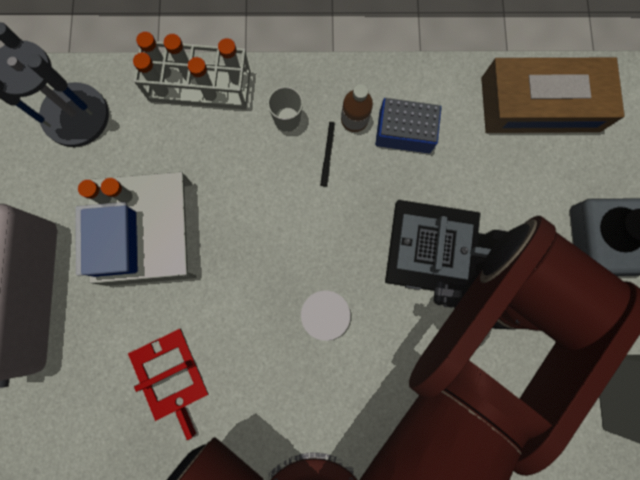

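The guide lies flush on the deck. In the wrist view both pins come up through their holes, at (245, 63) and (389, 63), the tail is between the cheeks, the gripper is clear and the bystanders haven't moved. I'm handing in.

```bash
python3 - <<'E'
from station import ctrl
print(ctrl.finish_job())
E
```

```text
the job is handed in; nothing more can be done
None
```

The guide is on the loading station and the job is handed in at about 16.5 s of the 56 s allowed. The hand-in gives no verdict, so success rests on my own checks.

I pulled the grey guide about 180 mm out from under the riser by its tail and let it go flat on the bench. Then I took it by the bridge, lined both holes up with the pins in the wrist view, lowered it slowly and let go.

**Last checks:**
- **Fit:** Both pins come up through their holes, the tail is between the fork's cheeks, and the plate looks flush in the wrist and scene views.
- **Contact:** The deck took the guide's weight with the tool at 54.4 mm, against an expected 54.3 mm. The force on the tool then was about 2 N, and the gripper is now clear of everything.
- **Bystanders:** By eye, none has moved in the last top view. I did not measure them.

**Disagreements:** The top and scene cameras put the pins 2–3 mm apart. I used the wrist view, where the pins measured 113.9 mm apart against the 114 mm given. The tool's tilt was about 0.006 rad different from when it gripped the guide, and I did not correct it. I judged flushness by eye and by tool height, not by measuring the plate's tilt.

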